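# Close a basket strainer and crack its vent cap open

### The arm

A 6-joint arm with a two-finger parallel gripper is mounted at the origin on the work surface. World frame = base frame: x ahead of the robot, y to its left, z up, the work surface at z = 0. Lengths are in m, angles in degrees, forces in N, time in s.
With the tool pointing down it reaches from about 0.3 to 0.75 m from the base axis. Payload 8.5 kg.
Tool frame: the origin (TCP) lies on the centre line of the jaws, within the pads' length; the fingertips stand 19 mm ahead of it and the grasp point (between the pads) is the TCP (env.tcp_to_tips is the z of the fingertips in the tool frame, in m); z points along the fingers, y is the line along which they close (so a half turn about z gives the same grasp; the last joint's range is limited). The gripper opens to 85 mm and grips with 20 to 120 N. Pads are 22 mm wide; open, the fingers measure 114 mm over their backs; the gripper's body (76 mm by 85 mm) begins 54 mm behind the grasp point. The pads swing forward as they close: fully open they stand 13 mm farther back than shut.
Start: joints at [-88.539, 21.807, 74.336, -0, 83.858, -12.336], TCP at [0.131, -0.534, 0.25] pointing down, gripper open.
Joint ranges: [-178.18, 178.18], [-50.72, 133.34], [12.68, 142.11], [-81.47, 261.47], [9.98, 163.14], [-165.26, 165.26]. Speed limits (degrees/s): [136.94, 136.94, 180, 180, 180, 180].

### API

Orientations are given as a 3x3 rotation matrix whose columns are the frame's x, y, z axes.
In Python, from rig import env gives the robot as it stands.
- The arm moves only by the tool servo_tool, never from a script. Its argument "steps" is a list of rows, each an object of numbers: "tx", "ty", "tz": the shift along the world's x, y, z in cm; "yaw": the turn about the world's z in degrees; "claw": the finger opening in cm, from 0 to 8.54. In form: [{"tx": .., "ty": .., "tz": .., "yaw": .., "claw": ..}, ...]. A call has 1 to 20 rows; each row shifts and turns the commanded pose from where the row before left it; what a row does not reach is not made up. A row lasts 1/10 s, in which the tool goes at most 50 mm and 8.59 degrees, less where a joint would pass 70% of its speed; a pose out of reach is approached as far as the arm can. A call with a gripper value outside its range is refused whole. The fingers move at their own pace and stop on an object; "newtons" is the grip in N (left out, the last holds). Time passes only in rows, so rows that do not move let the fingers close. It gives the time, the measured TCP pose, the force, the opening and the grip force at its end, in the units of the state.
- env.observe(): the state, without advancing time (a new reading comes with each control period).
- env.get_image(name): name is "scene" or "top"; returns (picture, depth): 480x640x3 uint8, red, green, blue; 480x640 float32, m along the optical axis (not along the pixel's ray), 0 where there is no reading.
- env.camera_model(name): a dict with "fovy" (degrees; the focal length in pixels is half the picture's height over the tangent of half this angle, whatever the lens; pixels are square), "cx", "cy" (the principal point, pixels), "T" (4x4, takes a point from camera to world coordinates). Camera axes: x right, y down, z forward; pixel columns grow to the right and rows downward; lengths in m; the calibration is good to about 2 mm. A picture is of the moment at which its call begins. camera_model takes no time and is no camera call.
- env.close_job(): hands the job in; it is judged then, once.
The state is a dict: "time_s": time; "q": joint angles; "qvel": joint speeds; "joint_efforts": joint torques, N m; "position": TCP position; "tool_rot": TCP orientation; "ft_force": force on the tool from outside, world axes, zero at the start; "wrist_torque": the same for the moment, N m; "grip_width": finger opening in m; "gripper_force": force on a finger pad.
Only numpy, scipy, OpenCV 4.12 (cv2) and the standard library are available. Lean on these libraries where they do the work, as an engineer would, in place of code of your own. Each camera call takes 0.05 s, during which the arm holds its last target. There are 200 camera calls.

### The job

Get this stainless basket strainer ready for filling: turn the three black lid knobs clockwise until each is fully home, in any order. Then screw the knurled brass vent cap in the middle of the lid down until it bottoms out, back it off a quarter turn so the air can escape, and finish with the cap still gripped between the fingers, held at that setting ready for the water to be turned on. Leave the other things on the counter where they are.

Things in the scene. Friction and masses are not known exactly. Their poses are not given: they have to be found in the camera images.
- strainer: upright stainless pot 136 mm across on a grey foot plate 190 x 170 mm bolted down. Along its y axis: outlet (+y), plugged, out to 149 mm; inlet (-y) with a shut brass valve, red lever (fixed, not to be used, top 140 mm high) and copper feed pipe, out to 192 mm. Origin on the counter at the plate's centre, below the vent cap; z up
- lid_centre (a point): centre of the lid's top face, 177 mm above the counter, on the strainer's upright axis; the lid is 168 mm across with three ears, and the three knobs stand 92 mm from this axis
- knob_a_centre (a point): centre (half-way up) of the grip of a black seven-lobed star hand-knob on the lid ear towards the strainer's -x; the grip is 37 mm across and 28 mm high, standing on a steel neck 20 mm across that lifts its underside 13 mm above the lid; knobs home, its centre is 27 mm above the lid's top. It can be gripped across any diameter
- knob_b_centre (a point): centre (half-way up) of the grip of a black seven-lobed star hand-knob on the lid ear 60 degrees from the strainer's +x towards its +y; the grip is 37 mm across and 28 mm high, standing on a steel neck 20 mm across that lifts its underside 13 mm above the lid; knobs home, its centre is 27 mm above the lid's top. It can be gripped across any diameter
- knob_c_centre (a point): centre (half-way up) of the grip of a black seven-lobed star hand-knob on the lid ear 60 degrees from the strainer's +x towards its -y; the grip is 37 mm across and 28 mm high, standing on a steel neck 20 mm across that lifts its underside 13 mm above the lid; knobs home, its centre is 27 mm above the lid's top. It can be gripped across any diameter
- knob_a (a joint): turn of knob a (the one at knob_a_centre) about its upright axis, rad: 0 = fully home (hard stop), growing as it is unscrewed (counter-clockwise seen from above; right-hand thread). It starts 0.7 to 1.35 rad from home, so it needs under a quarter turn clockwise; captive, about 0.06 N m of thread drag, rises 0.3 mm per rad and stays where it is left
- knob_b (a joint): turn of knob b (the one at knob_b_centre) about its upright axis, rad: 0 = fully home (hard stop), growing as it is unscrewed (counter-clockwise seen from above; right-hand thread). It starts 0.7 to 1.35 rad from home, so it needs under a quarter turn clockwise; captive, about 0.06 N m of thread drag, rises 0.3 mm per rad and stays where it is left
- knob_c (a joint): turn of knob c (the one at knob_c_centre) about its upright axis, rad: 0 = fully home (hard stop), growing as it is unscrewed (counter-clockwise seen from above; right-hand thread). It starts 0.7 to 1.35 rad from home, so it needs under a quarter turn clockwise; captive, about 0.06 N m of thread drag, rises 0.3 mm per rad and stays where it is left
- vent_cap_centre (a point): centre (half-way up) of the knurled brass vent cap, 36 mm across and 34 mm high, with a red paint stripe on its top from the middle to the rim and down its side; upright axis, on a threaded stem in the middle of the lid, its centre about 38 mm above the lid's top and its top about 17 mm higher than the knobs' tops. It can be gripped across any diameter
- vent_cap_thread: the stem thread that carries the vent cap (does not turn; the cap rides on it); origin on the cap's axis at its underside, 17 mm below the cap's centre
- vent_cap (a joint): turn of the vent cap, rad: 0 = bottomed on its seat (hard stop), growing as it is unscrewed (counter-clockwise seen from above; right-hand thread); a quarter turn back from the seat reads 1.57. It starts 2.0 to 2.9 rad open and can turn to 3.6; about 0.08 N m of thread drag, rises 0.5 mm per rad and stays where it is left
- bolt_bin_centre (a point): bystander: centre of an open blue plastic bin of hexagon bolts, 150 x 100 x 75 mm high
- spare_basket_centre (a point): bystander: centre (half-way up the wall) of an upright perforated steel strainer basket, 100 mm across, 115 mm high, 136 mm with its wire bail
- grease_jar_centre (a point): bystander: centre of a white jar with a green cap, 68 mm across, 75 mm high
- carton_centre (a point): bystander: centre of a cardboard carton 110 x 85 x 70 mm high

How it is judged (in metres and radians):
On the way, in this order (a step that is already met when the one before it is completed fails the run):
1. all three lid knobs are fully home (within 0.10 rad of the stop) (value of joint each of knob_a, knob_b, knob_c below 0.1 rad), for 0.2 s.
2. with the lid knobs home, the vent cap is screwed down until it bottoms (within 0.10 rad of its seat) (all of step 1 and value of joint vent_cap below 0.1 rad), for 0.1 s.
3. the vent cap is backed off a quarter turn (1.22 to 1.92 rad) and gripped there (value of joint vent_cap between 1.22 and 1.92 rad and contact force between the fingers and vent_cap_thread above 3 N and horizontal distance between the grasp point and vent_cap_centre below 0.015 m), for 0.2 s.
At the end, for the whole second after the job is handed in: all three lid knobs within 0.10 rad of home; the vent cap stands a quarter turn off its seat (1.57 rad, give or take 0.35), not turning, gripped with over 3 N by the fingers with the grasp point within 15 mm of the cap's axis, when the program ends and through the second after (all of step 1 and all of step 3 and velocity of joint vent_cap between -0.15 and 0.15 rad/s); the arm keeps its last pose, push and grip.
It fails at once if the bolt bin is moved by more than 30 mm (distance of bolt_bin_centre from where it was at the start of the episode above 0.03 m).
It fails at once if the spare basket is moved by more than 30 mm (distance of spare_basket_centre from where it was at the start of the episode above 0.03 m).
It fails at once if the grease jar is moved by more than 30 mm (distance of grease_jar_centre from where it was at the start of the episode above 0.03 m).
It fails at once if the carton is moved by more than 30 mm (distance of carton_centre from where it was at the start of the episode above 0.03 m).
It also fails if it takes over 72 s, if anything falls off the work surface, if the arm or the gripper's body presses on something with over 40 N, if the wrist force passes 120 N, or if a joint passes its speed limit or range.

## Working session

There is one attempt and no reset: what is moved stays moved. The work goes in short steps, Python scripts to look and compute and a tool call to move; the robot and the scene stay as the last step left them, time stands still between calls to the robot, and variables do not carry over. Pictures are saved under pics/ and viewed, at most 10 in all, crops included, and the job is handed in when it is done.

Besides the shell and the picture viewer there is one more tool, called after "Request:" by a JSON object that holds its "op" and its "data", one argument or row to a line. servo_tool: Moves the arm, as the interface text tells. Its arguments: {"type":"object","properties":{"steps":{"type":"array"},"newtons":{"type":"number"}},"required":["steps"]}

```bash
mkdir -p pics; ls; python3 - <<'E'
from rig import env
import cv2,numpy as np
o=env.observe();print(o['time_s'],o['position'],o['tool_rot'],o['grip_width'],env.tcp_to_tips)
for n in ('scene','top'):
    p,d=env.get_image(n);cv2.imwrite(f'pics/{n}0.png',p[...,::-1]);np.save(f'/tmp/{n}.npy',d)
    m=env.camera_model(n);print(n,m)
E
```

```text
pics
0.0 [ 0.13114669 -0.53384861  0.2497055 ] [[ 9.71152661e-01  2.38458610e-01 -3.26896973e-05]
 [ 2.38458383e-01 -9.71151529e-01  1.51907655e-03]
 [ 3.30490233e-04 -1.48305037e-03 -9.99998846e-01]] 0.08530426993710157 0.019
scene {'fovy': 53.82639844593193, 'cx': 323.45736811797843, 'cy': 236.4260913945464, 'T': array([[ 0.56410054,  0.68447919, -0.4618212 ,  1.03415618],
       [ 0.82563549, -0.47489286,  0.30463552, -0.32400522],
       [-0.01079892, -0.55314104, -0.83301763,  1.03933173],
       [ 0.        ,  0.        ,  0.        ,  1.        ]])}
top {'fovy': 54.1272086893452, 'cx': 322.46863592424546, 'cy': 231.01678136299054, 'T': array([[ 2.73524708e-02, -9.93080535e-01,  1.14205487e-01,
         3.94111690e-01],
       [-9.99625298e-01, -2.70531229e-02,  4.17048243e-03,
        -1.59946885e-02],
       [-1.05200983e-03, -1.14276767e-01, -9.93448395e-01,
         1.36519954e+00],
       [ 0.00000000e+00,  0.00000000e+00,  0.00000000e+00,
         1.00000000e+00]])}
```

View pics/top0.png

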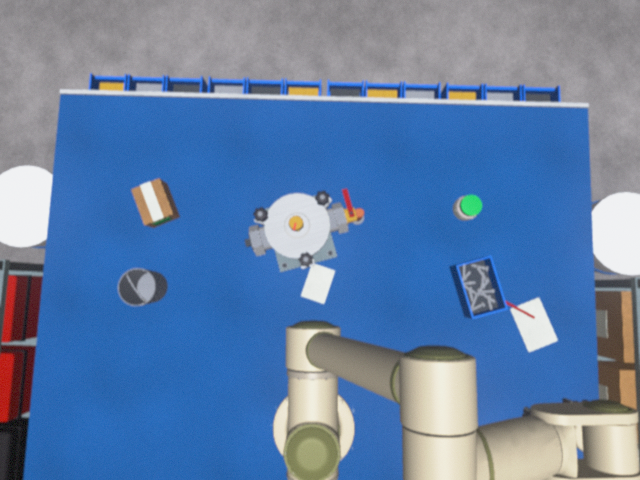

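View pics/scene0.png

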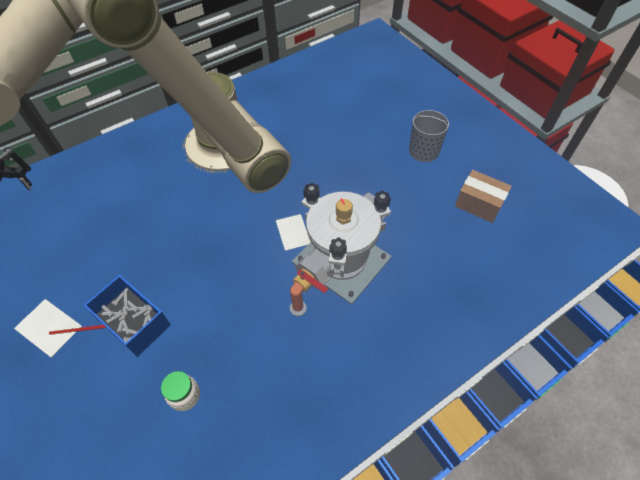

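The strainer is in the top view at about (296,224). Its knobs are at (305,260) (a, nearest the robot), (261,214) (b) and (323,198) (c), and the lever side faces right (-y). The path above the strainer is clear. Next I'll measure it.

```bash
cat > h.py <<'E'
from rig import env
import cv2,numpy as np
def ray(n,u,v,z):
    m=env.camera_model(n);f=240/np.tan(np.radians(m['fovy']/2));T=m['T']
    d=T[:3,:3]@np.array([(u-m['cx'])/f,(v-m['cy'])/f,1]);o=T[:3,3]
    return (o+d*(z-o[2])/d[2])[:2]
def blobs(mask,lo):
    k,l,s,c=cv2.connectedComponentsWithStats(mask.astype(np.uint8))
    return [(s[i],c[i]) for i in range(1,k) if s[i][4]>=lo]
E
python3 - <<'E'
from h import *
for n,(x0,y0,x1,y1) in dict(top=(235,180,350,275),scene=(290,170,405,265)).items():
    p=cv2.imread(f'pics/{n}0.png')[y0:y1,x0:x1]
    hsv=cv2.cvtColor(p,cv2.COLOR_BGR2HSV)
    for s,c in blobs(p.max(2)<75,40):
        print(n,'dark',s,c+[x0,y0],ray(n,*(c+[x0,y0]),.204))
    for s,c in blobs((hsv[...,0]<28)&(hsv[...,1]>110)&(hsv[...,2]>90),30):
        print(n,'brass',s,c+[x0,y0],ray(n,*(c+[x0,y0]),.215 if n=='scene' else .228))
cv2.imwrite('pics/z.png',np.hstack([cv2.resize(cv2.imread(f'pics/{n}0.png')[b:b+100,a:a+120],(400,333),interpolation=2) for n,a,b in(('top',235,178),('scene',290,170))]))
E
```

```text
top brass [110  28   5  14  50] [347.38 214.32] [ 0.5676095  -0.07102555]
top brass [ 55  37  13  13 136] [295.61029412 222.91176471] [0.54297125 0.05488501]
scene dark [ 14  14  15  18 172] [311.10465116 193.13372093] [0.45820934 0.02477524]
scene dark [ 85  23  15  16 104] [381.89423077 203.03846154] [0.57154606 0.13837715]
scene dark [40 77 16 10 89] [337.57303371 252.17977528] [ 0.62013154 -0.0165931 ]
scene brass [ 47  29  15  12 138] [343.63768116 204.88405797] [0.53390468 0.06049907]
```

View pics/z.png

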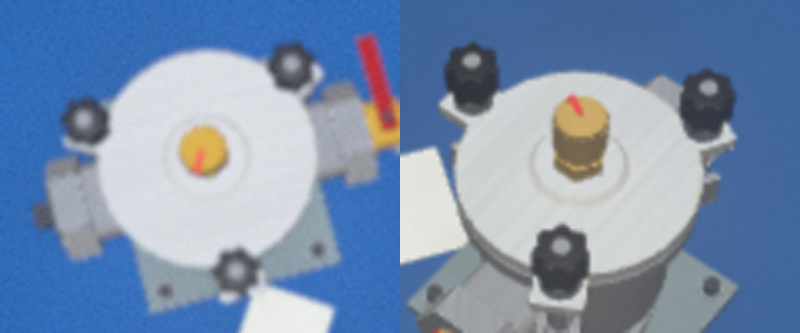

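The zoom shows three star knobs with grey centre discs, and the brass cap with its red stripe. I'll refine the positions using the top view and the lid.

```bash
python3 - <<'E'
from h import *
ang=None
def fit(K):
    K=np.array(K);c=K.mean(0);z=(K-c)@[1,1j]
    a=np.angle(sum(z*np.exp(-1j*np.radians([180,60,-60]))))
    print(' centre',c.round(4),'yaw',np.degrees(a).round(2),'r',abs(z).round(4))
for n,boxes,z in(('top',[(296,250,316,270),(250,204,272,224),(313,188,333,208)],.206),
                ('scene',[(301,180,321,206),(371,188,394,212),(328,234,348,262)],.204)):
  im=cv2.imread(f'pics/{n}0.png').astype(int);K=[]
  for x0,y0,x1,y1 in boxes:
    p=im[y0:y1,x0:x1];bs=blobs((p.max(2)<105)&(p.max(2)-p.min(2)<45),25)
    s,c=max(bs,key=lambda b:b[0][4]);bc=[x0+s[0]+s[2]/2-.5,y0+s[1]+s[3]/2-.5]
    K.append(ray(n,*bc,z));print(n,s,c+[x0,y0],bc,K[-1].round(4))
  fit(K)
im=cv2.imread('pics/top0.png').astype(int);p=im[180:275,235:350]
s,c=max(blobs((p.min(2)>165),500),key=lambda b:b[0][4]);print('lid',s,ray('top',235+s[0]+s[2]/2-.5,180+s[1]+s[3]/2-.5,.177))
hsv=cv2.cvtColor(cv2.imread('pics/top0.png'),cv2.COLOR_BGR2HSV)[205:242,275:318]
m=(hsv[...,1]>100)&((hsv[...,0]<30)|(hsv[...,0]>170))&(hsv[...,2]>140)
for s,c in blobs(m,30): print('cap',s,c+[275,205],ray('top',275+s[0]+s[2]/2-.5,205+s[1]+s[3]/2-.5,.228))
E
```

```text
top [ 3  4 13 12 51] [305.50980392 258.70588235] [np.float64(305.0), np.float64(259.5)] [0.4555 0.03  ]
top [ 4  4 13 13 86] [260.81395349 214.06976744] [np.float64(260.0), np.float64(214.0)] [0.5658 0.1458]
top [ 3  4 13 13 82] [321.95121951 197.82926829] [np.float64(322.0), np.float64(198.0)] [ 0.6105 -0.0077]
 centre [0.544  0.0561] yaw 16.32 r [0.0922 0.0924 0.0922]
scene [  3   3  16  21 235] [311.22978723 193.22978723] [np.float64(311.5), np.float64(193.0)] [0.4584 0.0257]
scene [  3   3  17  21 242] [381.39256198 201.16115702] [np.float64(382.0), np.float64(201.0)] [0.5672 0.1421]
scene [  1   4  17  21 240] [337.58333333 248.725     ] [np.float64(337.0), np.float64(248.0)] [ 0.6111 -0.0117]
 centre [0.5456 0.0521] yaw 16.37 r [0.0911 0.0926 0.0914]
lid [  27   13   73   66 3197] [0.54316052 0.0517469 ]
cap [ 14  11  14  14 146] [295.62328767 222.69863014] [0.54397759 0.05518864]
```

Request:
{"op": "servo_tool", "data": {
  "steps": [
    {"tx": 1.63,"ty": 2.81,"tz": 0.5,"yaw": 3.3,"claw": 7},
    {"tx": 1.63,"ty": 2.81,"tz": 0.5,"yaw": 3.3},
    {"tx": 1.63,"ty": 2.81,"tz": 0.5,"yaw": 3.3},
    {"tx": 1.63,"ty": 2.81,"tz": 0.5,"yaw": 3.3},
    {"tx": 1.63,"ty": 2.81,"tz": 0.5,"yaw": 3.3},
    {"tx": 1.63,"ty": 2.81,"tz": 0.5,"yaw": 3.3},
    {"tx": 1.63,"ty": 2.81,"tz": 0.5,"yaw": 3.3},
    {"tx": 1.63,"ty": 2.81,"tz": 0.5,"yaw": 3.3},
    {"tx": 1.63,"ty": 2.81,"tz": 0.5,"yaw": 3.3},
    {"tx": 1.63,"ty": 2.81,"tz": 0.5,"yaw": 3.3},
    {"tx": 1.63,"ty": 2.81,"yaw": 3.3},
    {"tx": 1.63,"ty": 2.81,"yaw": 3.3},
    {"tx": 1.63,"ty": 2.81,"yaw": 3.3},
    {"tx": 1.63,"ty": 2.81,"yaw": 3.3},
    {"tx": 1.63,"ty": 2.81,"yaw": 3.3},
    {"tx": 1.63,"ty": 2.81,"yaw": 3.3},
    {"tx": 1.63,"ty": 2.81,"yaw": 3.3},
    {"tx": 1.63,"ty": 2.81,"yaw": 3.3},
    {"tx": 1.63,"ty": 2.81,"yaw": 3.3},
    {"tx": 1.63,"ty": 2.81,"yaw": 3.3}
  ],
  "newtons": 50
}}

```text
invalid input at $.steps[1]: expected keys tx, ty, tz, yaw, claw
```

Request:
{"op": "servo_tool", "data": {
  "steps": [
    {"tx": 1.63,"ty": 2.81,"tz": 0.5,"yaw": 3.3,"claw": 7},
    {"tx": 1.63,"ty": 2.81,"tz": 0.5,"yaw": 3.3,"claw": 7},
    {"tx": 1.63,"ty": 2.81,"tz": 0.5,"yaw": 3.3,"claw": 7},
    {"tx": 1.63,"ty": 2.81,"tz": 0.5,"yaw": 3.3,"claw": 7},
    {"tx": 1.63,"ty": 2.81,"tz": 0.5,"yaw": 3.3,"claw": 7},
    {"tx": 1.63,"ty": 2.81,"tz": 0.5,"yaw": 3.3,"claw": 7},
    {"tx": 1.63,"ty": 2.81,"tz": 0.5,"yaw": 3.3,"claw": 7},
    {"tx": 1.63,"ty": 2.81,"tz": 0.5,"yaw": 3.3,"claw": 7},
    {"tx": 1.63,"ty": 2.81,"tz": 0.5,"yaw": 3.3,"claw": 7},
    {"tx": 1.63,"ty": 2.81,"tz": 0.5,"yaw": 3.3,"claw": 7},
    {"tx": 1.63,"ty": 2.81,"tz": 0,"yaw": 3.3,"claw": 7},
    {"tx": 1.63,"ty": 2.81,"tz": 0,"yaw": 3.3,"claw": 7},
    {"tx": 1.63,"ty": 2.81,"tz": 0,"yaw": 3.3,"claw": 7},
    {"tx": 1.63,"ty": 2.81,"tz": 0,"yaw": 3.3,"claw": 7},
    {"tx": 1.63,"ty": 2.81,"tz": 0,"yaw": 3.3,"claw": 7},
    {"tx": 1.63,"ty": 2.81,"tz": 0,"yaw": 3.3,"claw": 7},
    {"tx": 1.63,"ty": 2.81,"tz": 0,"yaw": 3.3,"claw": 7},
    {"tx": 1.63,"ty": 2.81,"tz": 0,"yaw": 3.3,"claw": 7},
    {"tx": 1.63,"ty": 2.81,"tz": 0,"yaw": 3.3,"claw": 7},
    {"tx": 1.63,"ty": 2.81,"tz": 0,"yaw": 3.3,"claw": 7}
  ],
  "newtons": 50
}}

```text
time_s: 2.1
position: [0.4575, 0.0293, 0.3001]
tool_rot: [[0.175, 0.985, -0.001], [0.985, -0.175, 0.0], [-0.0, -0.001, -1.0]]
ft_force: [1.0, -0.4, -0.1]
grip_width: 0.0701
gripper_force: 0.0
```

Request:
{"op": "servo_tool", "data": {
  "steps": [
    {"tx": -0.08,"ty": -0.1,"tz": -2,"yaw": 0,"claw": 6.5},
    {"tx": 0,"ty": 0,"tz": -2,"yaw": 0,"claw": 6.5},
    {"tx": 0,"ty": 0,"tz": -2,"yaw": 0,"claw": 6.5},
    {"tx": 0,"ty": 0,"tz": -2,"yaw": 0,"claw": 6.5},
    {"tx": 0,"ty": 0,"tz": -1.3,"yaw": 0,"claw": 6.5},
    {"tx": 0,"ty": 0,"tz": 0,"yaw": 0,"claw": 3},
    {"tx": 0,"ty": 0,"tz": 0,"yaw": 0,"claw": 3},
    {"tx": 0,"ty": 0,"tz": 0,"yaw": 0,"claw": 3},
    {"tx": 0,"ty": 0,"tz": 0,"yaw": 0,"claw": 3},
    {"tx": 0,"ty": 0,"tz": 0,"yaw": 0,"claw": 3},
    {"tx": 0,"ty": 0,"tz": 0,"yaw": 0,"claw": 3}
  ],
  "newtons": 50
}}

```text
time_s: 3.2
position: [0.4564, 0.0269, 0.2078]
tool_rot: [[0.177, 0.984, 0.001], [0.984, -0.177, -0.0], [-0.0, 0.001, -1.0]]
ft_force: [-2.3, 0.3, 5.8]
grip_width: 0.0346
gripper_force: 49.9
```

Request:
{"op": "servo_tool", "data": {
  "steps": [
    {"tx": 0,"ty": 0,"tz": 0,"yaw": -4,"claw": 3},
    {"tx": 0,"ty": 0,"tz": 0,"yaw": -4,"claw": 3},
    {"tx": 0,"ty": 0,"tz": 0,"yaw": -4,"claw": 3},
    {"tx": 0,"ty": 0,"tz": 0,"yaw": -4,"claw": 3},
    {"tx": 0,"ty": 0,"tz": 0,"yaw": -4,"claw": 3},
    {"tx": 0,"ty": 0,"tz": 0,"yaw": -4,"claw": 3},
    {"tx": 0,"ty": 0,"tz": 0,"yaw": -4,"claw": 3},
    {"tx": 0,"ty": 0,"tz": 0,"yaw": -4,"claw": 3}
  ]
}}

```text
time_s: 4.0
position: [0.4555, 0.0273, 0.2076]
tool_rot: [[0.674, 0.739, -0.002], [0.739, -0.674, 0.001], [-0.001, -0.002, -1.0]]
ft_force: [-7.8, 2.6, 8.1]
grip_width: 0.0347
gripper_force: 50.3
```

```bash
cat > s.py <<'E'
from rig import env
import numpy as np
o=env.observe();R=np.array(o['tool_rot'])
print(o['time_s'],'yaw',np.degrees(np.arctan2(R[1,0],R[0,0])).round(1),'tau',np.round(o['wrist_torque'],2),'F',np.round(o['ft_force'],1),'q6',round(float(o['q'][5]),1),np.round(o['position'],4),round(float(o['grip_width']),4))
E
python3 s.py
```

```text
4.0 yaw 47.7 tau [0.46 1.24 0.04] F [-7.8  2.6  8.1] q6 30.8 [0.4555 0.0273 0.2076] 0.0347
```

Request:
{"op": "servo_tool", "data": {
  "steps": [
    {"tx": 0,"ty": 0,"tz": 0,"yaw": -4,"claw": 3},
    {"tx": 0,"ty": 0,"tz": 0,"yaw": -4,"claw": 3},
    {"tx": 0,"ty": 0,"tz": 0,"yaw": -4,"claw": 3},
    {"tx": 0,"ty": 0,"tz": 0,"yaw": -4,"claw": 3},
    {"tx": 0,"ty": 0,"tz": 0,"yaw": -4,"claw": 3},
    {"tx": 0,"ty": 0,"tz": 0,"yaw": -4,"claw": 3}
  ]
}}

```text
time_s: 4.6
position: [0.455, 0.0279, 0.2075]
tool_rot: [[0.916, 0.401, -0.003], [0.401, -0.916, 0.002], [-0.002, -0.003, -1.0]]
ft_force: [-9.1, 6.5, 7.4]
grip_width: 0.0345
gripper_force: 50.4
```

```bash
python3 s.py
```

```text
4.6 yaw 23.7 tau [1.   1.48 0.05] F [-9.1  6.5  7.4] q6 54.8 [0.455  0.0279 0.2075] 0.0345
```

Request:
{"op": "servo_tool", "data": {
  "steps": [
    {"tx": 0,"ty": 0,"tz": 0,"yaw": -4,"claw": 3},
    {"tx": 0,"ty": 0,"tz": 0,"yaw": -4,"claw": 3},
    {"tx": 0,"ty": 0,"tz": 0,"yaw": -4,"claw": 3},
    {"tx": 0,"ty": 0,"tz": 0,"yaw": -4,"claw": 3},
    {"tx": 0,"ty": 0,"tz": 0,"yaw": -4,"claw": 3},
    {"tx": 0,"ty": 0,"tz": 0,"yaw": -4,"claw": 3}
  ]
}}

```text
time_s: 5.2
position: [0.455, 0.0286, 0.2074]
tool_rot: [[1.0, -0.004, -0.003], [-0.004, -1.0, 0.003], [-0.003, -0.003, -1.0]]
ft_force: [-8.0, 9.2, 6.1]
grip_width: 0.0347
gripper_force: 50.4
```

```bash
python3 s.py
```

```text
5.2 yaw -0.2 tau [1.71 1.24 0.81] F [-8.   9.2  6.1] q6 78.8 [0.455  0.0286 0.2074] 0.0347
```

Request:
{"op": "servo_tool", "data": {
  "steps": [
    {"tx": 0,"ty": 0,"tz": 0,"yaw": -4,"claw": 3},
    {"tx": 0,"ty": 0,"tz": 0,"yaw": 0,"claw": 3},
    {"tx": 0,"ty": 0,"tz": 0,"yaw": 0,"claw": 6.5},
    {"tx": 0,"ty": 0,"tz": 0,"yaw": 0,"claw": 6.5},
    {"tx": 0,"ty": 0,"tz": 0,"yaw": 0,"claw": 6.5},
    {"tx": 0,"ty": 0,"tz": 3,"yaw": 0,"claw": 6.5},
    {"tx": 0,"ty": 0,"tz": 4,"yaw": 4,"claw": 6.5},
    {"tx": 1.1,"ty": 1.15,"tz": 0,"yaw": 8,"claw": 6.5},
    {"tx": 1.1,"ty": 1.15,"tz": 0,"yaw": 8,"claw": 6.5},
    {"tx": 1.1,"ty": 1.15,"tz": 0,"yaw": 8,"claw": 6.5},
    {"tx": 1.1,"ty": 1.15,"tz": 0,"yaw": 8,"claw": 6.5},
    {"tx": 1.1,"ty": 1.15,"tz": 0,"yaw": 8,"claw": 6.5},
    {"tx": 1.1,"ty": 1.15,"tz": 0,"yaw": 8,"claw": 6.5},
    {"tx": 1.1,"ty": 1.15,"tz": 0,"yaw": 8,"claw": 6.5},
    {"tx": 1.1,"ty": 1.15,"tz": 0,"yaw": 8,"claw": 6.5},
    {"tx": 1.1,"ty": 1.15,"tz": 0,"yaw": 8,"claw": 6.5},
    {"tx": 1.1,"ty": 1.15,"tz": 0,"yaw": 8,"claw": 6.5},
    {"tx": 0,"ty": 0,"tz": 0,"yaw": 0,"claw": 6.5}
  ]
}}

```text
time_s: 7.0
position: [0.5672, 0.1426, 0.2767]
tool_rot: [[0.175, 0.985, -0.0], [0.985, -0.175, 0.0], [0.0, -0.0, -1.0]]
ft_force: [-1.1, -0.2, -1.0]
grip_width: 0.0652
gripper_force: 0.0
```

```bash
python3 s.py
```

```text
7.0 yaw 79.9 tau [0.06 0.02 0.03] F [-1.1 -0.2 -1. ] q6 12.6 [0.5672 0.1426 0.2767] 0.0652
```

Request:
{"op": "servo_tool", "data": {
  "steps": [
    {"tx": -0.12,"ty": 0.1,"tz": -2.5,"yaw": 0,"claw": 6.5},
    {"tx": 0,"ty": 0,"tz": -2.5,"yaw": 0,"claw": 6.5},
    {"tx": 0,"ty": 0,"tz": -2,"yaw": 0,"claw": 6.5},
    {"tx": 0,"ty": 0,"tz": 0,"yaw": 0,"claw": 3},
    {"tx": 0,"ty": 0,"tz": 0,"yaw": 0,"claw": 3},
    {"tx": 0,"ty": 0,"tz": 0,"yaw": 0,"claw": 3},
    {"tx": 0,"ty": 0,"tz": 0,"yaw": 0,"claw": 3},
    {"tx": 0,"ty": 0,"tz": 0,"yaw": 0,"claw": 3},
    {"tx": 0,"ty": 0,"tz": 0,"yaw": 0,"claw": 3},
    {"tx": 0,"ty": 0,"tz": 0,"yaw": -4,"claw": 3},
    {"tx": 0,"ty": 0,"tz": 0,"yaw": -4,"claw": 3},
    {"tx": 0,"ty": 0,"tz": 0,"yaw": -4,"claw": 3},
    {"tx": 0,"ty": 0,"tz": 0,"yaw": -4,"claw": 3},
    {"tx": 0,"ty": 0,"tz": 0,"yaw": -4,"claw": 3},
    {"tx": 0,"ty": 0,"tz": 0,"yaw": -4,"claw": 3},
    {"tx": 0,"ty": 0,"tz": 0,"yaw": -4,"claw": 3},
    {"tx": 0,"ty": 0,"tz": 0,"yaw": -4,"claw": 3}
  ]
}}

```text
time_s: 8.7
position: [0.564, 0.1432, 0.208]
tool_rot: [[0.674, 0.739, -0.002], [0.739, -0.674, 0.0], [-0.001, -0.002, -1.0]]
ft_force: [-10.3, 0.2, 8.1]
grip_width: 0.0343
gripper_force: 50.8
```

```bash
python3 s.py
```

```text
8.7 yaw 47.7 tau [-0.07  1.66  0.11] F [-10.3   0.2   8.1] q6 44.9 [0.564  0.1432 0.208 ] 0.0343
```

Following well. I'll keep turning.

Request:
{"op": "servo_tool", "data": {
  "steps": [
    {"tx": -0.1,"ty": 0,"tz": 0,"yaw": -4,"claw": 3},
    {"tx": 0,"ty": 0,"tz": 0,"yaw": -4,"claw": 3},
    {"tx": 0,"ty": 0,"tz": 0,"yaw": -4,"claw": 3},
    {"tx": 0,"ty": 0,"tz": 0,"yaw": -4,"claw": 3},
    {"tx": 0,"ty": 0,"tz": 0,"yaw": -4,"claw": 3},
    {"tx": 0,"ty": 0,"tz": 0,"yaw": -4,"claw": 3}
  ]
}}

```text
time_s: 9.3
position: [0.5633, 0.144, 0.208]
tool_rot: [[0.916, 0.402, -0.001], [0.402, -0.916, 0.002], [-0.0, -0.002, -1.0]]
ft_force: [-7.2, 3.3, 6.3]
grip_width: 0.0346
gripper_force: 50.8
```

```bash
python3 s.py
```

```text
9.3 yaw 23.7 tau [0.6  1.32 0.06] F [-7.2  3.3  6.3] q6 68.9 [0.5633 0.144  0.208 ] 0.0346
```

Request:
{"op": "servo_tool", "data": {
  "steps": [
    {"tx": 0,"ty": 0,"tz": 0,"yaw": -4,"claw": 3},
    {"tx": 0,"ty": 0,"tz": 0,"yaw": -4,"claw": 3},
    {"tx": 0,"ty": 0,"tz": 0,"yaw": -4,"claw": 3},
    {"tx": 0,"ty": 0,"tz": 0,"yaw": -4,"claw": 3},
    {"tx": 0,"ty": 0,"tz": 0,"yaw": -4,"claw": 3},
    {"tx": 0,"ty": 0,"tz": 0,"yaw": -4,"claw": 3}
  ]
}}

```text
time_s: 9.9
position: [0.563, 0.1449, 0.2079]
tool_rot: [[1.0, -0.004, -0.002], [-0.004, -1.0, 0.004], [-0.002, -0.004, -1.0]]
ft_force: [-5.5, 8.0, 5.2]
grip_width: 0.0346
gripper_force: 50.7
```

```bash
python3 s.py
```

```text
9.9 yaw -0.2 tau [1.41 0.94 1.12] F [-5.5  8.   5.2] q6 92.9 [0.563  0.1449 0.2079] 0.0346
```

Request:
{"op": "servo_tool", "data": {
  "steps": [
    {"tx": 0,"ty": 0,"tz": 0,"yaw": -4,"claw": 3},
    {"tx": 0,"ty": 0,"tz": 0,"yaw": 0,"claw": 3},
    {"tx": 0,"ty": 0,"tz": 0,"yaw": 0,"claw": 6.5},
    {"tx": 0,"ty": 0,"tz": 0,"yaw": 0,"claw": 6.5},
    {"tx": 0,"ty": 0,"tz": 0,"yaw": 0,"claw": 6.5},
    {"tx": 0,"ty": 0,"tz": 3,"yaw": 0,"claw": 6.5},
    {"tx": 0,"ty": 0,"tz": 4,"yaw": 4,"claw": 6.5},
    {"tx": 0.45,"ty": -1.53,"tz": 0,"yaw": 8,"claw": 6.5},
    {"tx": 0.45,"ty": -1.53,"tz": 0,"yaw": 8,"claw": 6.5},
    {"tx": 0.45,"ty": -1.53,"tz": 0,"yaw": 8,"claw": 6.5},
    {"tx": 0.45,"ty": -1.53,"tz": 0,"yaw": 8,"claw": 6.5},
    {"tx": 0.45,"ty": -1.53,"tz": 0,"yaw": 8,"claw": 6.5},
    {"tx": 0.45,"ty": -1.53,"tz": 0,"yaw": 8,"claw": 6.5},
    {"tx": 0.45,"ty": -1.53,"tz": 0,"yaw": 8,"claw": 6.5},
    {"tx": 0.45,"ty": -1.53,"tz": 0,"yaw": 8,"claw": 6.5},
    {"tx": 0.45,"ty": -1.53,"tz": 0,"yaw": 8,"claw": 6.5},
    {"tx": 0.45,"ty": -1.53,"tz": 0,"yaw": 8,"claw": 6.5},
    {"tx": 0,"ty": 0,"tz": 0,"yaw": 0,"claw": 6.5}
  ]
}}

```text
time_s: 11.7
position: [0.6096, -0.0119, 0.2769]
tool_rot: [[0.178, 0.984, 0.0], [0.984, -0.178, -0.0], [-0.0, 0.0, -1.0]]
ft_force: [0.7, 0.3, -0.3]
grip_width: 0.0653
gripper_force: 0.0
```

```bash
python3 s.py
```

```text
11.7 yaw 79.7 tau [0.01 0.03 0.05] F [ 0.7  0.3 -0.3] q6 -2.0 [ 0.6096 -0.0119  0.2769] 0.0653
```

Request:
{"op": "servo_tool", "data": {
  "steps": [
    {"tx": -0.05,"ty": 0.3,"tz": -2.5,"yaw": 0,"claw": 6.5},
    {"tx": 0,"ty": 0,"tz": -2.5,"yaw": 0,"claw": 6.5},
    {"tx": 0,"ty": 0,"tz": -2,"yaw": 0,"claw": 6.5},
    {"tx": 0,"ty": 0,"tz": 0,"yaw": 0,"claw": 3},
    {"tx": 0,"ty": 0,"tz": 0,"yaw": 0,"claw": 3},
    {"tx": 0,"ty": 0,"tz": 0,"yaw": 0,"claw": 3},
    {"tx": 0,"ty": 0,"tz": 0,"yaw": 0,"claw": 3},
    {"tx": 0,"ty": 0,"tz": 0,"yaw": 0,"claw": 3},
    {"tx": 0,"ty": 0,"tz": 0,"yaw": 0,"claw": 3},
    {"tx": 0,"ty": 0,"tz": 0,"yaw": -4,"claw": 3},
    {"tx": 0,"ty": 0,"tz": 0,"yaw": -4,"claw": 3},
    {"tx": 0,"ty": 0,"tz": 0,"yaw": -4,"claw": 3},
    {"tx": 0,"ty": 0,"tz": 0,"yaw": -4,"claw": 3},
    {"tx": 0,"ty": 0,"tz": 0,"yaw": -4,"claw": 3},
    {"tx": 0,"ty": 0,"tz": 0,"yaw": -4,"claw": 3},
    {"tx": 0,"ty": 0,"tz": 0,"yaw": -4,"claw": 3},
    {"tx": 0,"ty": 0,"tz": 0,"yaw": -4,"claw": 3},
    {"tx": 0,"ty": 0,"tz": 0,"yaw": -4,"claw": 3}
  ]
}}

```text
time_s: 13.5
position: [0.6111, -0.007, 0.2087]
tool_rot: [[0.725, 0.689, 0.007], [0.689, -0.725, -0.0], [0.005, 0.005, -1.0]]
ft_force: [13.0, -0.6, -8.3]
grip_width: 0.0344
gripper_force: 51.1
```

```bash
python3 s.py
```

```text
13.5 yaw 43.5 tau [ 0.23 -1.78  0.09] F [13.  -0.6 -8.3] q6 34.7 [ 0.6111 -0.007   0.2087] 0.0344
```

Request:
{"op": "servo_tool", "data": {
  "steps": [
    {"tx": 0.1,"ty": 0,"tz": 0,"yaw": -4,"claw": 3},
    {"tx": 0.05,"ty": 0,"tz": 0,"yaw": -4,"claw": 3},
    {"tx": 0,"ty": 0,"tz": 0,"yaw": -4,"claw": 3},
    {"tx": 0,"ty": 0,"tz": 0,"yaw": -4,"claw": 3},
    {"tx": 0,"ty": 0,"tz": 0,"yaw": -4,"claw": 3}
  ]
}}

```text
time_s: 14.0
position: [0.6114, -0.0068, 0.2085]
tool_rot: [[0.917, 0.399, 0.004], [0.399, -0.917, 0.0], [0.004, 0.002, -1.0]]
ft_force: [6.4, 0.2, -6.2]
grip_width: 0.0345
gripper_force: 51.4
```

```bash
python3 s.py
```

```text
14.0 yaw 23.5 tau [ 0.31 -0.81  0.07] F [ 6.4  0.2 -6.2] q6 54.7 [ 0.6114 -0.0068  0.2085] 0.0345
```

Request:
{"op": "servo_tool", "data": {
  "steps": [
    {"tx": 0,"ty": 0,"tz": 0,"yaw": -4,"claw": 3},
    {"tx": 0,"ty": 0,"tz": 0,"yaw": -4,"claw": 3},
    {"tx": 0,"ty": 0,"tz": 0,"yaw": -4,"claw": 3},
    {"tx": 0,"ty": 0,"tz": 0,"yaw": -4,"claw": 3},
    {"tx": 0,"ty": 0,"tz": 0,"yaw": -4,"claw": 3},
    {"tx": 0,"ty": 0,"tz": 0,"yaw": -4,"claw": 3}
  ]
}}

```text
time_s: 14.6
position: [0.6106, -0.007, 0.2086]
tool_rot: [[1.0, -0.006, 0.002], [-0.006, -1.0, -0.001], [0.002, 0.001, -1.0]]
ft_force: [-5.4, -2.8, -0.7]
grip_width: 0.0344
gripper_force: 51.1
```

```bash
python3 s.py
```

```text
14.6 yaw -0.4 tau [-0.27  1.19  1.09] F [-5.4 -2.8 -0.7] q6 78.6 [ 0.6106 -0.007   0.2086] 0.0344
```

Request:
{"op": "servo_tool", "data": {
  "steps": [
    {"tx": 0,"ty": 0,"tz": 0,"yaw": -4,"claw": 3},
    {"tx": 0,"ty": 0,"tz": 0,"yaw": 0,"claw": 3},
    {"tx": 0,"ty": 0,"tz": 0,"yaw": 0,"claw": 6.5},
    {"tx": 0,"ty": 0,"tz": 0,"yaw": 0,"claw": 6.5},
    {"tx": 0,"ty": 0,"tz": 0,"yaw": 0,"claw": 6.5},
    {"tx": 0,"ty": 0,"tz": 3,"yaw": 0,"claw": 6.5},
    {"tx": 0,"ty": 0,"tz": 4,"yaw": 8,"claw": 6.5},
    {"tx": 0,"ty": 0,"tz": 0.5,"yaw": 8,"claw": 6.5},
    {"tx": -0.67,"ty": 0.62,"tz": 0,"yaw": 8,"claw": 6.5},
    {"tx": -0.67,"ty": 0.62,"tz": 0,"yaw": 8,"claw": 6.5},
    {"tx": -0.67,"ty": 0.62,"tz": 0,"yaw": 8,"claw": 6.5},
    {"tx": -0.67,"ty": 0.62,"tz": 0,"yaw": 8,"claw": 6.5},
    {"tx": -0.67,"ty": 0.62,"tz": 0,"yaw": 8,"claw": 6.5},
    {"tx": -0.67,"ty": 0.62,"tz": 0,"yaw": 8,"claw": 6.5},
    {"tx": -0.67,"ty": 0.62,"tz": 0,"yaw": 8,"claw": 6.5},
    {"tx": -0.67,"ty": 0.62,"tz": 0,"yaw": 8,"claw": 6.5},
    {"tx": -0.67,"ty": 0.62,"tz": 0,"yaw": 8,"claw": 6.5},
    {"tx": -0.67,"ty": 0.62,"tz": 0,"yaw": 8,"claw": 6.5}
  ]
}}

```text
time_s: 16.4
position: [0.543, 0.0552, 0.2826]
tool_rot: [[-0.037, 0.999, 0.001], [0.999, 0.037, 0.0], [0.0, 0.001, -1.0]]
ft_force: [-0.1, -0.3, 0.0]
grip_width: 0.0649
gripper_force: 0.0
```

Request:
{"op": "servo_tool", "data": {
  "steps": [
    {"tx": 0,"ty": 0,"tz": 0,"yaw": 8,"claw": 6.5},
    {"tx": 0,"ty": 0,"tz": 0,"yaw": 8,"claw": 6.5},
    {"tx": 0,"ty": 0,"tz": 0,"yaw": 8,"claw": 6.5},
    {"tx": 0,"ty": 0,"tz": 0,"yaw": 8,"claw": 6.5},
    {"tx": 0,"ty": 0,"tz": 0,"yaw": 8,"claw": 6.5},
    {"tx": 0,"ty": 0,"tz": 0,"yaw": 8,"claw": 6.5},
    {"tx": 0,"ty": 0,"tz": 0,"yaw": 8,"claw": 6.5},
    {"tx": 0,"ty": 0,"tz": 0,"yaw": 0,"claw": 6.5}
  ]
}}

```text
time_s: 17.2
position: [0.5432, 0.0549, 0.2826]
tool_rot: [[-0.847, 0.532, 0.001], [0.532, 0.847, 0.0], [-0.0, 0.0, -1.0]]
ft_force: [0.6, -0.3, -0.0]
grip_width: 0.0647
gripper_force: 0.0
```

```bash
python3 s.py
```

```text
17.2 yaw 147.9 tau [ 0.   -0.    0.03] F [ 0.6 -0.3 -0. ] q6 -64.5 [0.5432 0.0549 0.2826] 0.0647
```

Request:
{"op": "servo_tool", "data": {
  "steps": [
    {"tx": 0,"ty": 0,"tz": -2.5,"yaw": 0,"claw": 6.5},
    {"tx": 0,"ty": 0,"tz": -2.5,"yaw": 0,"claw": 6.5},
    {"tx": 0,"ty": 0,"tz": -1.7,"yaw": 0,"claw": 6.5},
    {"tx": 0,"ty": 0,"tz": 0,"yaw": 0,"claw": 3},
    {"tx": 0,"ty": 0,"tz": 0,"yaw": 0,"claw": 3},
    {"tx": 0,"ty": 0,"tz": 0,"yaw": 0,"claw": 3},
    {"tx": 0,"ty": 0,"tz": 0,"yaw": 0,"claw": 3},
    {"tx": 0,"ty": 0,"tz": 0,"yaw": 0,"claw": 3},
    {"tx": 0,"ty": 0,"tz": 0,"yaw": 0,"claw": 3},
    {"tx": 0,"ty": 0,"tz": 0,"yaw": -4,"claw": 3},
    {"tx": 0,"ty": 0,"tz": 0,"yaw": -4,"claw": 3},
    {"tx": 0,"ty": 0,"tz": 0,"yaw": -4,"claw": 3},
    {"tx": 0,"ty": 0,"tz": 0,"yaw": -4,"claw": 3},
    {"tx": 0,"ty": 0,"tz": 0,"yaw": -4,"claw": 3}
  ]
}}

```text
time_s: 18.6
position: [0.5441, 0.0559, 0.2165]
tool_rot: [[-0.61, 0.792, 0.003], [0.792, 0.61, 0.002], [-0.001, 0.004, -1.0]]
ft_force: [3.7, 6.2, -3.9]
grip_width: 0.0348
gripper_force: 50.3
```

```bash
python3 s.py
```

```text
18.6 yaw 127.6 tau [ 0.92 -0.55  0.09] F [ 3.7  6.2 -3.9] q6 -44.2 [0.5441 0.0559 0.2165] 0.0348
```

Request:
{"op": "servo_tool", "data": {
  "steps": [
    {"tx": 0,"ty": 0,"tz": -0.004,"yaw": -5,"claw": 3},
    {"tx": 0,"ty": 0,"tz": -0.004,"yaw": -5,"claw": 3},
    {"tx": 0,"ty": 0,"tz": -0.004,"yaw": -5,"claw": 3},
    {"tx": 0,"ty": 0,"tz": -0.004,"yaw": -5,"claw": 3},
    {"tx": 0,"ty": 0,"tz": -0.004,"yaw": -5,"claw": 3},
    {"tx": 0,"ty": 0,"tz": -0.004,"yaw": -5,"claw": 3},
    {"tx": 0,"ty": 0,"tz": -0.004,"yaw": -5,"claw": 3},
    {"tx": 0,"ty": 0,"tz": -0.004,"yaw": -5,"claw": 3},
    {"tx": 0,"ty": 0,"tz": -0.004,"yaw": -5,"claw": 3},
    {"tx": 0,"ty": 0,"tz": -0.004,"yaw": -5,"claw": 3},
    {"tx": 0,"ty": 0,"tz": -0.004,"yaw": -5,"claw": 3},
    {"tx": 0,"ty": 0,"tz": -0.004,"yaw": -5,"claw": 3},
    {"tx": 0,"ty": 0,"tz": -0.004,"yaw": -5,"claw": 3},
    {"tx": 0,"ty": 0,"tz": -0.004,"yaw": -5,"claw": 3},
    {"tx": 0,"ty": 0,"tz": -0.004,"yaw": -5,"claw": 3},
    {"tx": 0,"ty": 0,"tz": -0.004,"yaw": -5,"claw": 3}
  ]
}}

```text
time_s: 20.2
position: [0.5448, 0.056, 0.2159]
tool_rot: [[0.675, 0.738, 0.005], [0.738, -0.675, 0.002], [0.005, 0.002, -1.0]]
ft_force: [8.0, 6.9, -5.4]
grip_width: 0.0348
gripper_force: 50.2
```

```bash
python3 s.py
```

```text
20.2 yaw 47.5 tau [ 1.12 -1.16  0.08] F [ 8.   6.9 -5.4] q6 35.8 [0.5448 0.056  0.2159] 0.0348
```

Request:
{"op": "servo_tool", "data": {
  "steps": [
    {"tx": 0,"ty": 0,"tz": -0.004,"yaw": -4,"claw": 3},
    {"tx": 0,"ty": 0,"tz": -0.004,"yaw": -4,"claw": 3},
    {"tx": 0,"ty": 0,"tz": -0.004,"yaw": -4,"claw": 3},
    {"tx": 0,"ty": 0,"tz": -0.004,"yaw": -4,"claw": 3},
    {"tx": 0,"ty": 0,"tz": -0.004,"yaw": -4,"claw": 3}
  ]
}}

```text
time_s: 20.7
position: [0.5449, 0.0559, 0.2157]
tool_rot: [[0.886, 0.463, 0.006], [0.463, -0.886, 0.002], [0.006, 0.001, -1.0]]
ft_force: [9.1, 6.1, -6.6]
grip_width: 0.035
gripper_force: 50.2
```

```bash
python3 s.py
```

```text
20.7 yaw 27.6 tau [ 1.06 -1.23  0.1 ] F [ 9.1  6.1 -6.6] q6 55.8 [0.5449 0.0559 0.2157] 0.035
```

Request:
{"op": "servo_tool", "data": {
  "steps": [
    {"tx": 0,"ty": 0,"tz": 0,"yaw": -4,"claw": 3},
    {"tx": 0,"ty": 0,"tz": 0,"yaw": -4,"claw": 3},
    {"tx": 0,"ty": 0,"tz": 0,"yaw": -4,"claw": 3}
  ]
}}

```text
time_s: 21.0
position: [0.545, 0.0558, 0.2156]
tool_rot: [[0.963, 0.268, 0.006], [0.268, -0.963, 0.002], [0.006, -0.0, -1.0]]
ft_force: [9.1, 5.4, -7.6]
grip_width: 0.035
gripper_force: 50.3
```

```bash
python3 s.py
```

```text
21.0 yaw 15.6 tau [ 1.07 -1.24  0.14] F [ 9.1  5.4 -7.6] q6 67.8 [0.545  0.0558 0.2156] 0.035
```

Request:
{"op": "servo_tool", "data": {
  "steps": [
    {"tx": 0,"ty": 0,"tz": -0.01,"yaw": -4,"claw": 3},
    {"tx": 0,"ty": 0,"tz": -0.01,"yaw": -4,"claw": 3},
    {"tx": 0,"ty": 0,"tz": 0,"yaw": -4,"claw": 3}
  ]
}}

```text
time_s: 21.3
position: [0.5451, 0.0557, 0.2155]
tool_rot: [[0.998, 0.062, 0.006], [0.062, -0.998, 0.002], [0.006, -0.001, -1.0]]
ft_force: [8.5, 5.7, -5.7]
grip_width: 0.0348
gripper_force: 50.3
```

```bash
python3 s.py
```

```text
21.3 yaw 3.6 tau [ 0.95 -1.35  0.1 ] F [ 8.5  5.7 -5.7] q6 79.8 [0.5451 0.0557 0.2155] 0.0348
```

Request:
{"op": "servo_tool", "data": {
  "steps": [
    {"tx": 0,"ty": 0,"tz": 0,"yaw": -3,"claw": 3},
    {"tx": 0,"ty": 0,"tz": 0,"yaw": -3,"claw": 3}
  ]
}}

```text
time_s: 21.5
position: [0.545, 0.0556, 0.2155]
tool_rot: [[0.999, -0.042, 0.006], [-0.042, -0.999, 0.002], [0.006, -0.002, -1.0]]
ft_force: [9.4, 4.2, -6.7]
grip_width: 0.0345
gripper_force: 50.3
```

```bash
python3 s.py
```

```text
21.5 yaw -2.4 tau [ 0.88 -1.36  0.08] F [ 9.4  4.2 -6.7] q6 85.7 [0.545  0.0556 0.2155] 0.0345
```

Request:
{"op": "servo_tool", "data": {
  "steps": [
    {"tx": 0,"ty": 0,"tz": -0.01,"yaw": -3,"claw": 3},
    {"tx": 0,"ty": 0,"tz": 0,"yaw": -3,"claw": 3},
    {"tx": 0,"ty": 0,"tz": -0.01,"yaw": -3,"claw": 3}
  ]
}}

```text
time_s: 21.8
position: [0.5437, 0.0557, 0.2154]
tool_rot: [[0.981, -0.195, 0.002], [-0.195, -0.981, 0.001], [0.002, -0.002, -1.0]]
ft_force: [2.7, 4.1, -0.6]
grip_width: 0.035
gripper_force: 50.7
```

```bash
python3 s.py
```

```text
21.8 yaw -11.3 tau [ 0.68 -0.31  1.4 ] F [ 2.7  4.1 -0.6] q6 94.6 [0.5437 0.0557 0.2154] 0.035
```

Request:
{"op": "servo_tool", "data": {
  "steps": [
    {"tx": 0,"ty": 0,"tz": 0,"yaw": -3,"claw": 3},
    {"tx": 0,"ty": 0,"tz": 0,"yaw": -3,"claw": 3}
  ]
}}

```text
time_s: 22.0
position: [0.543, 0.0561, 0.2154]
tool_rot: [[0.955, -0.296, 0.001], [-0.296, -0.955, 0.002], [0.0, -0.002, -1.0]]
ft_force: [-4.2, 6.0, 1.5]
grip_width: 0.0351
gripper_force: 50.9
```

```bash
python3 s.py
```

```text
22.0 yaw -17.2 tau [0.97 0.63 1.4 ] F [-4.2  6.   1.5] q6 100.6 [0.543  0.0561 0.2154] 0.0351
```

The cap has bottomed: torque saturates at 1.4 N·m and the fingers are starting to slip. Now I'll back it off.

Request:
{"op": "servo_tool", "data": {
  "steps": [
    {"tx": 0,"ty": 0,"tz": 0,"yaw": 0,"claw": 3},
    {"tx": 0,"ty": 0,"tz": 0,"yaw": 2,"claw": 3},
    {"tx": 0,"ty": 0,"tz": 0.005,"yaw": 5,"claw": 3},
    {"tx": 0,"ty": 0,"tz": 0.005,"yaw": 5,"claw": 3},
    {"tx": 0,"ty": 0,"tz": 0.005,"yaw": 5,"claw": 3},
    {"tx": 0,"ty": 0,"tz": 0.005,"yaw": 5,"claw": 3},
    {"tx": 0,"ty": 0,"tz": 0.005,"yaw": 5,"claw": 3},
    {"tx": 0,"ty": 0,"tz": 0.005,"yaw": 5,"claw": 3},
    {"tx": 0,"ty": 0,"tz": 0.005,"yaw": 5,"claw": 3},
    {"tx": 0,"ty": 0,"tz": 0.005,"yaw": 5,"claw": 3},
    {"tx": 0,"ty": 0,"tz": 0.005,"yaw": 5,"claw": 3},
    {"tx": 0,"ty": 0,"tz": 0.005,"yaw": 5,"claw": 3},
    {"tx": 0,"ty": 0,"tz": 0.005,"yaw": 5,"claw": 3},
    {"tx": 0,"ty": 0,"tz": 0.005,"yaw": 5,"claw": 3},
    {"tx": 0,"ty": 0,"tz": 0.005,"yaw": 5,"claw": 3},
    {"tx": 0,"ty": 0,"tz": 0.005,"yaw": 5,"claw": 3},
    {"tx": 0,"ty": 0,"tz": 0.005,"yaw": 5,"claw": 3},
    {"tx": 0,"ty": 0,"tz": 0.005,"yaw": 5,"claw": 3}
  ]
}}

```text
time_s: 23.8
position: [0.5438, 0.0541, 0.2162]
tool_rot: [[0.424, 0.905, 0.003], [0.905, -0.424, -0.002], [-0.0, 0.003, -1.0]]
ft_force: [1.7, -3.3, -2.7]
grip_width: 0.0346
gripper_force: 50.6
```

Request:
{"op": "servo_tool", "data": {
  "steps": [
    {"tx": 0,"ty": 0,"tz": 0,"yaw": 5,"claw": 3},
    {"tx": 0,"ty": 0,"tz": 0,"yaw": 5,"claw": 3},
    {"tx": 0,"ty": 0,"tz": 0,"yaw": 1,"claw": 3},
    {"tx": 0,"ty": 0,"tz": 0,"yaw": 0,"claw": 3},
    {"tx": 0,"ty": 0,"tz": 0,"yaw": 0,"claw": 3},
    {"tx": 0,"ty": 0,"tz": 0,"yaw": 0,"claw": 3},
    {"tx": 0,"ty": 0,"tz": 0,"yaw": 0,"claw": 3},
    {"tx": 0,"ty": 0,"tz": 0,"yaw": 0,"claw": 3}
  ]
}}

```text
time_s: 24.6
position: [0.5441, 0.054, 0.2163]
tool_rot: [[0.248, 0.969, 0.003], [0.969, -0.248, -0.002], [-0.001, 0.004, -1.0]]
ft_force: [2.7, -5.3, -1.5]
grip_width: 0.0349
gripper_force: 50.7
```

```bash
python3 s.py; python3 - <<'E'
from h import *
o=[]
for n,a,b in(('top',235,178),('scene',290,170)):
    p,_=env.get_image(n);o.append(cv2.resize(p[b:b+100,a:a+120,::-1],(400,333),interpolation=2))
cv2.imwrite('pics/z2.png',np.hstack(o))
E
```

```text
24.6 yaw 75.6 tau [-0.78 -0.36  0.03] F [ 2.7 -5.3 -1.5] q6 7.7 [0.5441 0.054  0.2163] 0.0349
```

View pics/z2.png

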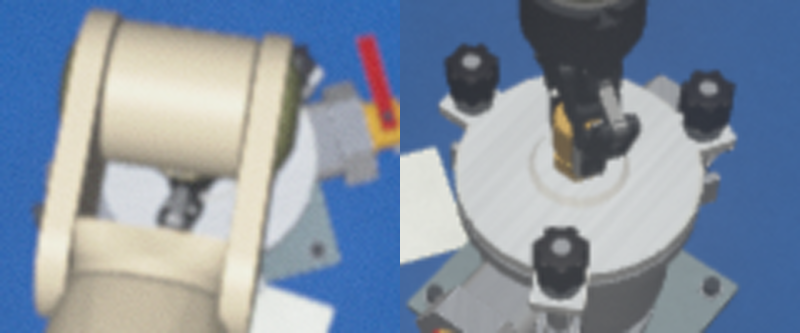

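The picture shows the cap held between the fingers, the three knobs in place and nothing else disturbed. I'm handing the job in.

```bash
python3 -c "
from rig import env
print(env.close_job())"
```

```text
the job is handed in; nothing more can be done
None
```

I turned all three knobs clockwise to their stops, bottomed the vent cap and backed it off about 92°. The cap is still gripped at about 50 N, and the job is handed in at about 25 s; no verdict came back, and I judged the stops from wrist torque, not from a direct joint reading.

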